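# Unstack the toothpaste cartons onto the kit trays

## Task

Four toothpaste cartons have been delivered in a criss-cross stack. Take the stack apart from the top and lay each carton flat in the tray of its own colour, in the middle and lined up lengthwise with the tray (either way round), then let go of everything. Do not topple any carton or turn it over on the way.

Things in the scene. Friction and masses are not known exactly. Their poses are not given: they have to be found in the camera images.
- blue_carton_center (a point): blue toothpaste carton, rigid, 120 x 36 x 32 mm, 70 to 160 g, white band near each end; this point is its centre, half-way up. x along its length, y across, z up. At the start in the lower layer of the stack, on a 4 mm cardboard sheet, under red and yellow. A layer is two parallel cartons, 48 mm gap between them; the layers cross at right angles.
- green_carton_center (a point): green toothpaste carton, rigid, 120 x 36 x 32 mm, 70 to 160 g, white band near each end; this point is its centre, half-way up. x along its length, y across, z up. At the start in the lower layer of the stack, on a 4 mm cardboard sheet, under red and yellow. A layer is two parallel cartons, 48 mm gap between them; the layers cross at right angles.
- red_carton_center (a point): red toothpaste carton, rigid, 120 x 36 x 32 mm, 70 to 160 g, white band near each end; this point is its centre, half-way up. x along its length, y across, z up. At the start in the upper layer of the stack, across blue and green, underside 36 mm above the table. A layer is two parallel cartons, 48 mm gap between them; the layers cross at right angles.
- yellow_carton_center (a point): yellow toothpaste carton, rigid, 120 x 36 x 32 mm, 70 to 160 g, white band near each end; this point is its centre, half-way up. x along its length, y across, z up. At the start in the upper layer of the stack, across blue and green, underside 36 mm above the table. A layer is two parallel cartons, 48 mm gap between them; the layers cross at right angles.
- blue_tray_floor (a point): centre of the floor of the blue kit tray: a fixed shallow blue tray, 164 x 92 mm outside and 154 x 82 mm inside, floor 3 mm above the table (this point), rim 5 mm above the table (2 mm above the floor); thin white rectangle printed on the floor. x along its 164 mm length, y across, z up.
- green_tray_floor (a point): centre of the floor of the green kit tray: a fixed shallow green tray, 164 x 92 mm outside and 154 x 82 mm inside, floor 3 mm above the table (this point), rim 5 mm above the table (2 mm above the floor); thin white rectangle printed on the floor. x along its 164 mm length, y across, z up.
- red_tray_floor (a point): centre of the floor of the red kit tray: a fixed shallow red tray, 164 x 92 mm outside and 154 x 82 mm inside, floor 3 mm above the table (this point), rim 5 mm above the table (2 mm above the floor); thin white rectangle printed on the floor. x along its 164 mm length, y across, z up.
- yellow_tray_floor (a point): centre of the floor of the yellow kit tray: a fixed shallow yellow tray, 164 x 92 mm outside and 154 x 82 mm inside, floor 3 mm above the table (this point), rim 5 mm above the table (2 mm above the floor); thin white rectangle printed on the floor. x along its 164 mm length, y across, z up.

How it is judged:
By the outcome, as a careful person would: the job done as asked, in the order asked, and still so for the second after the job is handed in, with the robot touching nothing.
It also fails if it takes over 112 s, if anything falls off the work surface, if the arm or the gripper's body presses on something with over 40 N, if the wrist force passes 120 N, or if a joint passes its speed limit or range.

## Robot

A 7-joint arm with a two-finger parallel gripper is mounted at the origin on a cart in front of the work surface, level with it; the furniture and walls round the work are solid. World frame = base frame: x ahead of the robot, y to its left, z up, the work surface at z = 0. Lengths are in m, angles in rad, forces in N, time in s.
With the tool pointing down it reaches from about 0.4 to 0.85 m from the base axis. Payload 10.4 kg.
Tool frame: the origin (TCP) lies at the very end of the fingers, on their centre line; the grasp point (between the pads) lies 19 mm behind it (ctrl.grasp_offset is the distance from the TCP to the grasp point, in m); z points along the fingers, y is the line along which they close (so a half turn about z gives the same grasp; the last joint's range is limited). The gripper opens to 85 mm and grips with 20 to 120 N. Pads are 22 mm wide; open, the fingers measure 114 mm over their backs; the gripper's body (76 mm by 85 mm) begins 54 mm behind the grasp point. The pads swing forward as they close: fully open they stand 13 mm farther back than shut.
Start: joints at [-0.023, 0.332, -0.065, 1.46, 0.022, 1.35, -0.088], TCP at [0.625, 0, 0.211] pointing down, gripper open.
Joint ranges: [-2.6, 2.6], [-0.5, 2.12], [-1.47, 1.34], [0.16, 2.42], [-1.27, 4.41], [0.06, 2.06], [-2.6, 2.6]. Speed limits (rad/s): [2.22, 2.22, 2.79, 2.79, 3.14, 3.14, 3.14].

## Interface

Orientations are given as a unit quaternion [w, x, y, z].
In Python, from rig import observe, vision, order, ctrl gives the robot as it stands.
- The arm moves only by the tool move_arm, never from a script. Its arguments are lists of equal length, an entry for each row: "rot": the turn, a rotation vector about the tool's x, y, z as a fraction of full scale, a list of three; "delta_pos": the shift along the tool's x, y, z as a fraction of full scale, a list of three; "hand": the closure, from -1 (fully open) to 1 (shut). In form: {"rot": [[rx, ry, rz], ...], "delta_pos": [[tx, ty, tz], ...], "hand": [hand, ...]}. A call has 1 to 12 rows; each row is the pose to reach, as a shift and turn from the pose commanded when the call began, along the tool's axes at that moment, turning the shorter way round; what a row does not reach only later rows make up. Full scale, the value 1, is 1000 mm for a shift and pi rad for a turn. A row lasts 1/10 s, in which the tool goes at most 50 mm and 8.59 degrees, less where a joint would pass 70% of its speed; a pose out of reach is approached as far as the arm can. A call with a number of a shift or a turn outside -1 to 1 is refused whole. A call with a gripper value outside its range is refused whole. The fingers move at their own pace and stop on an object; "squeeze" is the grip in N (left out, the last holds). Time passes only in rows, so rows that repeat a pose let the fingers close. It gives the time, the measured TCP pose, the force, the opening and the grip force at its end, in the units of the state.
- observe(): the state, without advancing time (a new reading comes with each control period).
- vision.read_camera(name): name is "scene" or "side" or "wrist"; returns a dict with "frame" (400x640x3 uint8, blue, green, red), "depth" (400x640 float32, m along the optical axis (not along the pixel's ray), 0 where there is no reading), "mtx" (3x3 intrinsics, pixels), "D" ([k1, k2, p1, p2, k3] as OpenCV has them; the pictures are not rectified), "R" (3x3) and "t" (3): a world point X has camera coordinates R X + t. Camera axes: x right, y down, z forward; pixel columns grow to the right and rows downward; lengths in m; the calibration is good to about 2 mm. A picture is of the moment at which its call begins.
- order.sign_off(): hands the job in; it is judged then, once.
The state is a dict: "clock": time; "joints": joint angles; "qd": joint speeds; "tau": joint torques, N m; "eef_pos": TCP position; "tool_rot": TCP orientation; "force": force on the tool from outside, world axes, zero at the start; "torque": the same for the moment, N m; "gripper_width": opening from 0.0 (shut) to 1.0 (fully open); "grasp_force": force on a finger pad.
Only numpy, scipy, OpenCV 4.12 (cv2) and the standard library are available. Lean on these libraries where they do the work, as an engineer would, in place of code of your own. Each camera call takes 0.05 s, during which the arm holds its last target. There are 200 camera calls.

## Working session

There is one attempt and no reset: what is moved stays moved. The work goes in short steps, Python scripts to look and compute and a tool call to move; the robot and the scene stay as the last step left them, time stands still between calls to the robot, and variables do not carry over. Pictures are saved under pics/ and viewed, at most 14 in all, crops included, and the job is handed in when it is done.

Besides the shell and the picture viewer there is one more tool, called by a JSON object that holds its "fn" and its "kwargs", one argument or row to a line. move_arm: Moves the arm, as the interface text tells. Shift numbers are shares of 1000 mm and turn numbers shares of pi rad, none past 1 either way. Its arguments: {"type":"object","properties":{"rot":{"type":"array"},"delta_pos":{"type":"array"},"hand":{"type":"array"},"squeeze":{"type":"number"}},"required":["rot","delta_pos","hand"]}

```bash
ls; mkdir -p pics; python3 - <<'E'
from rig import observe, vision, order, ctrl
import cv2, numpy as np
s=observe(); print(s, ctrl.grasp_offset)
for n in ["scene","side"]:
    c=vision.read_camera(n); cv2.imwrite(f"pics/{n}0.png",c["frame"]); np.savez(f"{n}0.npz",**c)
    print(n,c["R"],c["t"],c["D"])
E
```

```text
pics
{'clock': 0.0, 'joints': array([-0.02258104,  0.33285348, -0.06467674,  1.4609509 ,  0.02160999,
        1.34989229, -0.08848814]), 'qd': array([ 3.92441631e-05,  2.23761850e-04,  1.56666970e-04, -9.48380735e-04,
        2.25429865e-04, -1.65131157e-03, -1.05023724e-04]), 'tau': array([ 4.98105128e-04, -6.25449800e+01,  4.97091911e-02, -3.91610491e+01,
        1.63588714e-02,  9.83294769e-03, -6.01235030e-06]), 'eef_pos': array([ 6.24595085e-01, -3.63078272e-05,  2.10222810e-01]), 'tool_rot': array([-4.67631853e-04,  7.07108622e-01,  7.07104590e-01, -5.26507865e-04]), 'force': array([-0.15105544,  0.82778569,  0.74325904]), 'torque': array([0.0194109 , 0.00895151, 0.02914821]), 'grasp_force': 0.0, 'gripper_width': 0.9980683123723532} 0.0187
scene [[ 0.88458093 -0.46593826 -0.02044781]
 [-0.26457477 -0.46522243 -0.84472971]
 [ 0.38407911  0.75264176 -0.5348024 ]] [-0.43717007  0.19278872  0.85655447] [-0.09545624  0.          0.          0.          0.        ]
side [[-9.74335288e-01 -2.25101033e-01 -5.20959588e-04]
 [-1.25277716e-01  5.44176399e-01 -8.29564669e-01]
 [ 1.87019358e-01 -8.08208866e-01 -5.58410412e-01]] [0.50157898 0.09897957 0.92632658] [-0.04393762  0.          0.          0.          0.        ]
```

View pics/scene0.png

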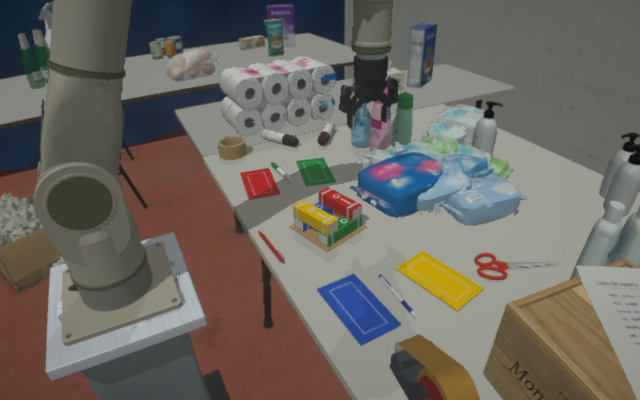

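View pics/side0.png

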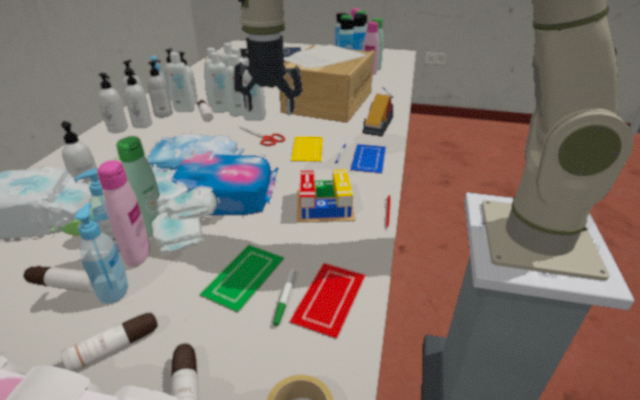

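The scene picture shows the stack at about (330,215), with trays red (260,183), green (315,171), blue (358,307) and yellow (440,278). The side picture shows the stack at (325,195), with trays green (243,277), red (330,300), yellow (307,149) and blue (368,158). Next I measure them using colour and depth.

```bash
cat > meas.py <<'E'
import cv2, numpy as np
HUE={"red":[(0,8),(172,180)],"yellow":[(20,35)],"green":[(50,85)],"blue":[(105,125)]}
def world(c):
    """world xyz of every pixel (400x640x3), from depth"""
    h,w=c["depth"].shape
    uv=np.stack(np.meshgrid(np.arange(w),np.arange(h)),-1).reshape(-1,1,2).astype(np.float32)
    n=cv2.undistortPoints(uv,c["mtx"],c["D"]).reshape(-1,2)
    d=c["depth"].reshape(-1,1)
    P=(np.hstack([n*d,d])-np.ravel(c["t"]))@c["R"]
    P[d[:,0]==0]=np.nan
    return P.reshape(h,w,3)
def mask(c,col,s=110,v=50):
    hsv=cv2.cvtColor(c["frame"],cv2.COLOR_BGR2HSV)
    return sum(cv2.inRange(hsv,(a,s,v),(b,255,255)) for a,b in HUE[col])>0
def rect(P):
    (cx,cy),(a,b),th=cv2.minAreaRect((P[:,:2]*1000).astype(np.float32))
    if a<b: a,b,th=b,a,th+90
    return np.round([cx,cy,a,b,(th+90)%180-90],1)
def find(c,col,zlo,zhi,box=(0.3,0.95,-0.6,0.6),minpx=40):
    P=world(c); m=mask(c,col)
    with np.errstate(invalid="ignore"):
        m&=(P[...,2]>zlo)&(P[...,2]<zhi)&(P[...,0]>box[0])&(P[...,0]<box[1])&(P[...,1]>box[2])&(P[...,1]<box[3])
    n,l,st,_=cv2.connectedComponentsWithStats(m.astype(np.uint8),connectivity=8)
    out=[]
    for i in range(1,n):
        if st[i,4]>=minpx:
            Q=P[l==i]; out.append((int(st[i,4]),rect(Q),np.round(np.median(Q[:,2])*1000,1)))
    return sorted(out,key=lambda o:-o[0])
E
python3 - <<'E'
from meas import *
for n in ["scene","side"]:
    c=dict(np.load(f"{n}0.npz"))
    for col in HUE:
        print(n,col,"tray",find(c,col,-.01,.012,minpx=150)[:2])
        print("   top",find(c,col,.060,.078)[:2],"low",find(c,col,.028,.042,minpx=15)[:3])
E
```

```text
scene red tray [(822, array([427.3, 277.6, 167.9,  91.1,  80.4]), np.float64(2.3)), (439, array([ 744.6, -332.9,   84.2,   69.2,   51.9]), np.float64(6.9))]
   top [(259, array([540.6,  -6.6,  86.1,  38.7, -74.2]), np.float64(66.6)), (119, array([ 391.4, -525.8,   44. ,    5.9,   79.5]), np.float64(71.7))] low [(39, array([526.9, -11.6,  82.3,   4. , -75. ]), np.float64(38.5))]
scene yellow tray [(2341, array([ 619.5, -299.9,  168.6,  101.8,  -78. ]), np.float64(2.3))]
   top [(319, array([459.5, -30.7,  87.3,  38.1, -71.4]), np.float64(66.7)), (60, array([475.8, -82.2,  35.2,  14.1,  16. ]), np.float64(66.6))] low [(47, array([443.9, -35.8,  85. ,   3.5, -73.4]), np.float64(39.5)), (18, array([381.9, 493.4,  27.2,   7.3, -52.3]), np.float64(35.0))]
scene green tray [(629, array([606.4, 260.5, 165.3,  89. ,  75. ]), np.float64(1.9))]
   top [] low [(130, array([512.9, -63.1,  78.1,  36.2,  16.6]), np.float64(34.3))]
scene blue tray [(2818, array([ 423.7, -282.8,  168.7,   93. ,  -88.7]), np.float64(2.5))]
   top [] low [(34, array([507.8,  25.2,  34.9,  15.8, -74.1]), np.float64(34.4
[... 199 characters left out ...]
11.9,  13.8]), np.float64(67.8))] low []
side yellow tray [(729, array([ 617.3, -300.6,  168.7,   91.1,  -78.7]), np.float64(3.8))]
   top [(364, array([460.4, -28.4, 123. ,  36.5, -72.5]), np.float64(68.4)), (103, array([ 425.9, -456.1,   52.5,   42. ,   83.8]), np.float64(68.5))] low []
side green tray [(2490, array([607.1, 262.8, 163.5,  91.1,  75.3]), np.float64(3.6))]
   top [] low [(100, array([511.2, -56.3,  41.4,  32.9,  15.7]), np.float64(35.7))]
side blue tray [(770, array([ 423.6, -281.2,  167.4,   88.4,  -88.4]), np.float64(3.7))]
   top [] low [(222, array([487. ,  25.1,  82.5,  39. ,  12.4]), np.float64(35.6)), (30, array([689.8,  92.6,  29.6,   5.7,  -0.7]), np.float64(37.8))]
```

```bash
cat > go.py <<'E'
import numpy as np
from scipy.spatial.transform import Rotation as R
from rig import observe
def delta(x,y,z,close):
    """rot/delta_pos entries to bring the TCP to x,y,z (mm), pointing down, fingers closing along world angle close (deg)"""
    s=observe(); q=s["tool_rot"]; T0=R.from_quat(np.r_[q[1:],q[0]])
    best=None
    for c in (close,close+180):
        a=np.radians(c); Y=np.array([np.cos(a),np.sin(a),0]); Z=np.array([0,0,-1.]); X=np.cross(Y,Z)
        rv=(T0.inv()*R.from_matrix(np.c_[X,Y,Z])).as_rotvec()
        if best is None or np.linalg.norm(rv)<np.linalg.norm(best): best=rv
    d=T0.inv().apply(np.array([x,y,z])/1000-s["eef_pos"])
    print("rot",np.round(best/np.pi,4),"pos",np.round(d,4),"| now",np.round(s["eef_pos"]*1000,1),"t",round(s["clock"],2),"J",np.round(s["joints"],2),"rows",max(np.linalg.norm(d)/.05,np.degrees(np.linalg.norm(best))/8.59).round(1))
E
python3 - <<'E'
from meas import *
from go import delta
P=np.vstack([world(dict(np.load(f"{n}0.npz"))).reshape(-1,3) for n in ("scene","side")])
P=P[np.isfinite(P).all(1)]
print("max z (mm) on 5cm grid; rows x .30-.80, cols y -.45...45")
for x in np.arange(.3,.8,.05):
    r=[]
    for y in np.arange(-.45,.45,.05):
        m=(P[:,0]>=x)&(P[:,0]<x+.05)&(P[:,1]>=y)&(P[:,1]<y+.05)&(P[:,2]<.4)
        r.append(int(np.percentile(P[m,2],98)*1000) if m.sum()>4 else -99)
    print(round(x,2),r)
delta(500,-17,300,16)
E
```

```text
max z (mm) on 5cm grid; rows x .30-.80, cols y -.45...45
0.3 [1, 2, 2, 1, 2, 2, 2, 9, 9, 8, 2, 2, 1, 1, 3, 2, 2, 2]
0.35 [46, 5, 5, 5, 6, 2, 2, 4, 2, 1, 2, 2, 2, 5, 5, 6, 4, 2]
0.4 [66, 5, 4, 5, 5, 2, 2, 52, 68, 69, 2, 2, 5, 5, 5, 5, 6, 2]
0.45 [62, 5, 5, 5, 5, 1, 2, 69, 69, 69, 2, 2, 3, 5, 5, 6, 6, 2]
0.5 [1, 5, 8, 9, 7, 2, 1, 67, 69, 69, 67, 2, 3, 14, 16, 16, 15, 2]
0.55 [1, 5, 5, 5, 6, 2, 1, 68, 395, 395, 2, 2, 6, 5, 5, 6, 2, 2]
0.6 [1, 5, 4, 5, 6, 2, 2, 51, 396, 397, 81, 2, 5, 5, 5, 6, 2, 2]
0.65 [2, 5, 5, 5, 3, 2, 1, 88, 346, 371, 88, 2, 2, 2, 6, 6, 2, 2]
0.7 [2, 9, 9, 9, 2, 0, 47, 90, 92, 96, 91, 85, 70, 34, 3, 2, 2, 40]
0.75 [2, 8, 10, 8, 2, 49, 69, 89, 92, 93, 93, 90, 80, 48, 23, 2, 2, 34]
rot [-0.0004 -0.     -0.0889] pos [-0.017  -0.1248 -0.0895] | now [624.6   0.  210.3] t 0.1 J [-0.02  0.33 -0.06  1.46  0.02  1.35 -0.09] rows 3.1
```

{"fn": "move_arm", "kwargs": {
  "rot": [
    [0,0,-0.089],
    [0,0,-0.089],
    [0,0,-0.089],
    [0,0,-0.089],
    [0,0,-0.089],
    [0,0,-0.089],
    [0,0,-0.089]
  ],
  "delta_pos": [
    [-0.017,-0.125,-0.09],
    [-0.017,-0.125,-0.09],
    [-0.017,-0.125,-0.09],
    [-0.017,-0.125,-0.09],
    [-0.017,-0.125,-0.09],
    [-0.017,-0.125,-0.09],
    [-0.017,-0.125,-0.09]
  ],
  "hand": [-0.5,-0.5,-0.5,-0.5,-0.5,-0.5,-0.5],
  "squeeze": 40
}}

```text
clock: 0.8
eef_pos: [0.5002, -0.0167, 0.2994]
tool_rot: [-0.001, 0.602, 0.799, -0.001]
force: [-0.2, 0.2, 0.4]
gripper_width: 0.748
grasp_force: 0.0
```

```bash
python3 - <<'E'
from meas import *
from go import delta
from rig import vision, observe
c=vision.read_camera("wrist"); cv2.imwrite("pics/wrist1.png",c["frame"]); np.savez("wrist1.npz",**c)
for col in HUE: print(col,"top",find(c,col,.060,.078)[:3],"low",find(c,col,.028,.044)[:3],"tray",find(c,col,-.01,.012,minpx=150)[:2])
s=observe();print(s["eef_pos"],s["tool_rot"],s["gripper_width"])
E
```

```text
red top [(1886, array([543.3,  -7.2,  85.5,  36.2, -75.5]), np.float64(67.5)), (325, array([529.5,  45.8,  35.2,  11. ,  15.9]), np.float64(67.4)), (231, array([556.8, -59.7,  35.6,   9.9,  13. ]), np.float64(67.5))] low [] tray [(597, array([345.1, -24.1, 136.7,   8.2, -87.3]), np.float64(7.5))]
yellow top [(1885, array([461.7, -31.3,  86.5,  35.9, -73.6]), np.float64(67.4)), (322, array([445.6,  21. ,  34.5,  11.5,  18. ]), np.float64(67.3)), (244, array([478. , -83. ,  34.8,  10.6,  18.1]), np.float64(67.6))] low [] tray [(2542, array([ 611.9, -265.4,   93.1,   89.1,   11.1]), np.float64(3.0))]
green top [] low [(706, array([515. , -60.6,  46.5,  34.6,  16.2]), np.float64(35.5))] tray [(1427, array([602.3, 187.2, 105.3,  48.4,  16.6]), np.float64(3.0)), (416, array([603. , 201.7,  47.6,  21.4,  15.5]), np.float64(2.5))]
blue top [] low [(930, array([491.3,  21.7,  50.9,  35.1,  16.1]), np.float64(35.4))] tray [(1036, array([ 460.6, -278.5,  154.7,   24.5,  -86.1]), np.float64(3.1))]
[ 0.50022442 -0.01674242  0.29948091] [-1.05152420e-03  6.01529978e-01  7.98849215e-01 -7.15717481e-04] 0.7478101833916309
```

View pics/wrist1.png

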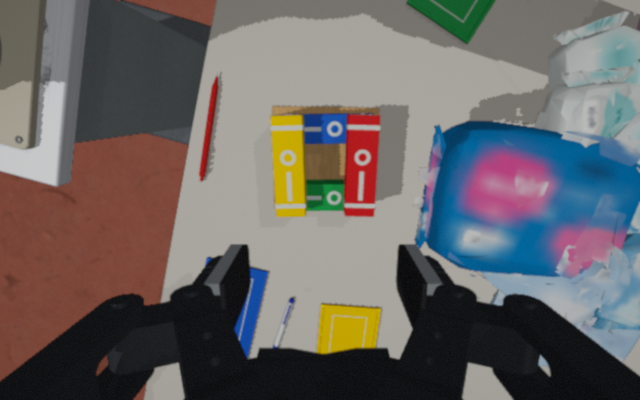

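The wrist picture shows yellow at (288,165) and red at (362,165) lying across blue (327,128) and green (324,197). The positions agree with the other cameras to within 3 mm. I pick up yellow first.

```bash
python3 - <<'E'
from go import delta
delta(461,-30.5,110,16.3); delta(461,-30.5,39,16.3)
E
```

```text
rot [-0.0008 -0.0003 -0.0014] pos [-0.0025 -0.041   0.1896] | now [500.2 -16.7 299.5] t 0.85 J [ 0.04  0.03 -0.1   1.63  0.    1.48  0.22] rows 3.9
rot [-0.0008 -0.0003 -0.0014] pos [-0.0026 -0.0409  0.2606] | now [500.2 -16.7 299.5] t 0.85 J [ 0.04  0.03 -0.1   1.63  0.    1.48  0.22] rows 5.3
```

{"fn": "move_arm", "kwargs": {
  "rot": [
    [0,0,-0.001],
    [0,0,-0.001],
    [0,0,-0.001],
    [0,0,-0.001],
    [0,0,-0.001],
    [0,0,-0.001],
    [0,0,-0.001],
    [0,0,-0.001],
    [0,0,-0.001],
    [0,0,-0.001]
  ],
  "delta_pos": [
    [-0.003,-0.041,0.18],
    [-0.003,-0.041,0.18],
    [-0.003,-0.041,0.18],
    [-0.003,-0.041,0.18],
    [-0.003,-0.041,0.18],
    [-0.003,-0.041,0.21],
    [-0.003,-0.041,0.235],
    [-0.003,-0.041,0.25],
    [-0.003,-0.041,0.26],
    [-0.003,-0.041,0.26]
  ],
  "hand": [-0.5,-0.5,-0.5,-0.5,-0.5,-0.5,-0.5,-0.5,-0.5,-0.5]
}}

```text
clock: 1.85
eef_pos: [0.4619, -0.0309, 0.041]
tool_rot: [-0.0, 0.6, 0.8, -0.0]
force: [0.5, 0.6, -0.1]
gripper_width: 0.751
grasp_force: 0.0
```

{"fn": "move_arm", "kwargs": {
  "rot": [
    [0,0,0],
    [0,0,0],
    [0,0,0],
    [0,0,0],
    [0,0,0],
    [0,0,0]
  ],
  "delta_pos": [
    [0,0,0],
    [0,0,0],
    [0,0,0],
    [0,0,0],
    [0,0,0],
    [0,0,0]
  ],
  "hand": [1,1,1,1,1,1],
  "squeeze": 40
}}

```text
clock: 2.45
eef_pos: [0.4626, -0.0311, 0.0425]
tool_rot: [0.001, 0.6, 0.8, 0.001]
force: [-0.8, 0.6, 5.0]
gripper_width: 0.4
grasp_force: 39.3
```

```bash
python3 - <<'E'
from go import delta
delta(461,-30.5,130,16.3)
delta(618,-300.5,130,11.6);delta(618,-300.5,7,11.6)
E
```

```text
rot [ 0.0007  0.0002 -0.0005] pos [ 0.001  -0.0011 -0.0875] | now [462.6 -31.1  42.5] t 2.45 J [ 0.06  0.16 -0.1   2.06  0.02  0.92  0.24] rows 1.8
rot [0.0008 0.0002 0.0256] pos [-0.3021  0.0743 -0.0871] | now [462.6 -31.1  42.5] t 2.45 J [ 0.06  0.16 -0.1   2.06  0.02  0.92  0.24] rows 6.5
rot [0.0008 0.0002 0.0256] pos [-0.302   0.074   0.0359] | now [462.6 -31.1  42.5] t 2.45 J [ 0.06  0.16 -0.1   2.06  0.02  0.92  0.24] rows 6.3
```

{"fn": "move_arm", "kwargs": {
  "rot": [
    [0,0,0],
    [0,0,0],
    [0,0,0],
    [0,0,0.008],
    [0,0,0.015],
    [0,0,0.026],
    [0,0,0.026],
    [0,0,0.026],
    [0,0,0.026],
    [0,0,0.026],
    [0,0,0.026],
    [0,0,0.026]
  ],
  "delta_pos": [
    [0,0,-0.02],
    [0,0,-0.05],
    [0,0,-0.08],
    [-0.03,0.007,-0.087],
    [-0.07,0.017,-0.087],
    [-0.115,0.028,-0.087],
    [-0.16,0.039,-0.087],
    [-0.205,0.05,-0.087],
    [-0.25,0.062,-0.087],
    [-0.285,0.07,-0.087],
    [-0.302,0.074,-0.087],
    [-0.302,0.074,-0.087]
  ],
  "hand": [1,1,1,1,1,1,1,1,1,1,1,1]
}}

```text
clock: 3.65
eef_pos: [0.6168, -0.3036, 0.1279]
tool_rot: [0.0, 0.634, 0.774, -0.001]
force: [-0.3, -0.3, -2.4]
gripper_width: 0.405
grasp_force: 40.3
```

```bash
python3 - <<'E'
from meas import *
from go import delta
from rig import vision, observe
s=observe(); print(s["gripper_width"],s["grasp_force"],s["eef_pos"])
delta(618,-300.5,10,11.6)
c=vision.read_camera("wrist"); cv2.imwrite("pics/wrist2.png",c["frame"])
print(find(c,"yellow",-.01,.012,minpx=100)[:3]); print(find(c,"red",.06,.078)[:3])
E
```

```text
0.40475266554342815 40.2528315782547 [ 0.61676984 -0.30358361  0.12793951]
rot [-0.0001  0.0004 -0.0014] pos [0.0029 0.0019 0.1179] | now [ 616.8 -303.6  127.9] t 3.65 J [ 0.33  0.52  0.09  1.38 -0.05  1.24  0.62] rows 2.4
[(5506, array([ 615.8, -287.7,  133.6,   93.8,  -78.7]), np.float64(3.2)), (439, array([ 606.7, -244. ,   49.3,    5.6,   11.3]), np.float64(2.5))]
[]
```

View pics/wrist2.png

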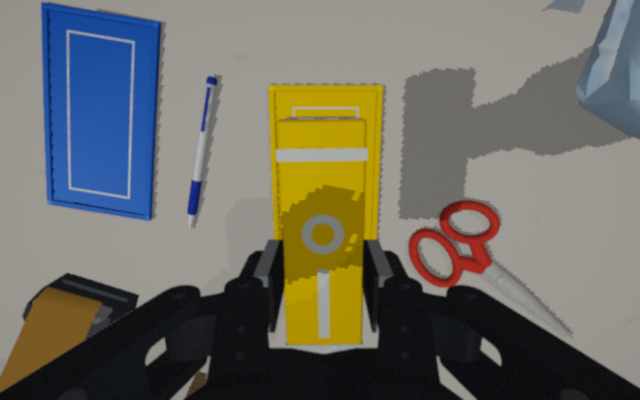

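```bash
cat >> meas.py <<'E'
def held(c,tcp):
    """top face of the carton in the fingers: rows bin height, coverage"""
    P=world(c); q=P[(np.abs(P-np.array(tcp)).max(-1)<.09)&(P[...,2]>tcp[2]-.02)]
    return q
E
python3 - <<'E'
from meas import *
from rig import vision, observe
c=vision.read_camera("wrist"); s=observe(); print(s["eef_pos"],s["force"],s["torque"])
P=world(c)
for v in range(100,350,20): print(v,[np.round(P[v,u]*1000).tolist() for u in (290,322,355)])
E
```

```text
[ 0.61674478 -0.3002382   0.12817449] [-0.64561567  0.06952993 -0.30085062] [ 0.04184417 -0.02294716  0.00970735]
100 [[577.0, -238.0, 2.0], [602.0, -233.0, 3.0], [629.0, -227.0, 2.0]]
120 [[592.0, -245.0, 154.0], [605.0, -243.0, 153.0], [617.0, -240.0, 152.0]]
140 [[594.0, -253.0, 153.0], [606.0, -251.0, 153.0], [619.0, -248.0, 154.0]]
160 [[595.0, -261.0, 153.0], [608.0, -258.0, 154.0], [621.0, -256.0, 153.0]]
180 [[597.0, -269.0, 153.0], [609.0, -267.0, 152.0], [623.0, -264.0, 153.0]]
200 [[598.0, -277.0, 153.0], [611.0, -275.0, 153.0], [625.0, -272.0, 153.0]]
220 [[600.0, -286.0, 153.0], [613.0, -283.0, 153.0], [627.0, -281.0, 153.0]]
240 [[601.0, -295.0, 153.0], [615.0, -292.0, 154.0], [629.0, -290.0, 153.0]]
260 [[603.0, -304.0, 153.0], [616.0, -302.0, 153.0], [631.0, -299.0, 153.0]]
280 [[604.0, -314.0, 153.0], [618.0, -311.0, 152.0], [633.0, -308.0, 153.0]]
300 [[606.0, -324.0, 153.0], [620.0, -320.0, 154.0], [635.0, -318.0, 152.0]]
320 [[608.0, -334.0, 153.0], [622.0, -331.0, 153.0], [637.0, -328.0, 153.0]]
340 [[610.0, -345.0, 152.0], [624.0, -342.0, 153.0], [640.0, -338.0, 153.0]]
```

Yellow is held level in the wrist view: its top is at 153 mm everywhere and it is about 2 mm off the tray's centre. I lower it, release and go back over red.

{"fn": "move_arm", "kwargs": {
  "rot": [
    [0,0,0],
    [0,0,0],
    [0,0,0],
    [0,0,0],
    [0,0,0],
    [0,0,0],
    [0,0,0]
  ],
  "delta_pos": [
    [0.001,0.0015,0.04],
    [0.001,0.0015,0.08],
    [0.001,0.0015,0.1],
    [0.001,0.0015,0.11],
    [0.001,0.0015,0.115],
    [0.001,0.0015,0.117],
    [0.001,0.0015,0.117]
  ],
  "hand": [1,1,1,1,1,1,1]
}}

```text
clock: 4.45
eef_pos: [0.6188, -0.2994, 0.0124]
tool_rot: [0.001, 0.632, 0.775, 0.0]
force: [0.3, -0.4, -1.0]
gripper_width: 0.404
grasp_force: 40.2
```

{"fn": "move_arm", "kwargs": {
  "rot": [
    [0,0,0],
    [0,0,0],
    [0,0,0],
    [0,0,0],
    [0,0,0],
    [0,0,0],
    [0,0,0]
  ],
  "delta_pos": [
    [0,0,0],
    [0,0,0],
    [0,0,0],
    [0,0,0],
    [0,0,-0.02],
    [0,0,-0.06],
    [0,0,-0.1]
  ],
  "hand": [-0.2,-0.2,-0.2,-0.2,-0.3,-0.5,-0.5]
}}

```text
clock: 5.15
eef_pos: [0.6175, -0.2991, 0.1116]
tool_rot: [-0.001, 0.633, 0.774, -0.0]
force: [1.6, -0.1, 0.6]
gripper_width: 0.752
grasp_force: 0.0
```

```bash
python3 - <<'E'
from meas import *
from go import delta
from rig import vision, observe
for n in ("scene","side"):
    c=vision.read_camera(n)
    print(n,find(c,"yellow",.025,.045)[:3],find(c,"red",.06,.078)[:2],find(c,"yellow",-.01,.012)[:2])
delta(542.5,-7,130,14.5);delta(542.5,-7,38,14.5)
E
```

```text
scene [(504, array([ 617.2, -299. ,   86.8,   38.6,  -78.1]), np.float64(34.0)), (93, array([ 628.1, -352.2,   36.1,   13.2,   11.5]), np.float64(33.4)), (57, array([ 604.3, -246.1,   36.1,   10.4,   14.4]), np.float64(33.1))] [(262, array([542.3,  -6.8,  84.9,  37.5, -74.8]), np.float64(66.5)), (121, array([ 391.6, -525. ,   41.8,    5.9,   78.8]), np.float64(71.6))] [(1304, array([ 619.3, -301.6,  166.7,   99. ,  -78.7]), np.float64(2.8))]
side [(201, array([ 618.1, -292.8,  116.1,   35.7,  -76.4]), np.float64(35.5))] [(236, array([544.3, -12. , 100.3,  33.1, -75. ]), np.float64(68.4)), (48, array([528.6,  48. ,  33. ,  13.6,  19.2]), np.float64(68.6))] [(477, array([ 617.4, -300.8,  170. ,   91.7,  -78.6]), np.float64(4.0))]
rot [ 0.0026  0.0019 -0.0166] pos [ 0.3036 -0.0184 -0.0139] | now [ 621.2 -300.8  118. ] t 5.25 J [ 0.32  0.52  0.09  1.4  -0.05  1.21  0.62] rows 6.1
rot [ 0.0026  0.0019 -0.0166] pos [ 0.3041 -0.0192  0.0781] | now [ 621.2 -300.8  118. ] t 5.25 J [ 0.32  0.52  0.09  1.4  -0.05  1.21  0.62] rows 6.3
```

Yellow lies at (617.5,-299) against its tray centre at (618,-300.5), lined up. Next is red.

{"fn": "move_arm", "kwargs": {
  "rot": [
    [0,0,0],
    [0,0,-0.005],
    [0,0,-0.01],
    [0,0,-0.016],
    [0,0,-0.016],
    [0,0,-0.016],
    [0,0,-0.016],
    [0,0,-0.016],
    [0,0,-0.016],
    [0,0,-0.016]
  ],
  "delta_pos": [
    [0.03,-0.002,-0.014],
    [0.075,-0.005,-0.014],
    [0.12,-0.008,-0.014],
    [0.165,-0.01,-0.014],
    [0.21,-0.013,-0.014],
    [0.255,-0.016,-0.014],
    [0.29,-0.018,-0.014],
    [0.303,-0.018,-0.014],
    [0.303,-0.018,-0.014],
    [0.303,-0.018,-0.014]
  ],
  "hand": [-0.5,-0.5,-0.5,-0.5,-0.5,-0.5,-0.5,-0.5,-0.5,-0.5]
}}

```text
clock: 6.25
eef_pos: [0.5402, -0.0075, 0.125]
tool_rot: [0.0, 0.613, 0.79, -0.0]
force: [0.6, -0.3, 0.2]
gripper_width: 0.75
grasp_force: 0.0
```

```bash
python3 - <<'E'
from go import delta
delta(542.8,-7,39,14.5)
E
```

```text
rot [ 0.      0.0002 -0.0009] pos [-0.0001  0.0026  0.086 ] | now [540.2  -7.5 125. ] t 6.25 J [-0.02  0.21 -0.06  1.79  0.02  1.13  0.17] rows 1.7
```

{"fn": "move_arm", "kwargs": {
  "rot": [
    [0,0,-0.001],
    [0,0,-0.001],
    [0,0,-0.001],
    [0,0,-0.001],
    [0,0,-0.001],
    [0,0,-0.001]
  ],
  "delta_pos": [
    [0,0.0026,0.02],
    [0,0.0026,0.05],
    [0,0.0026,0.07],
    [0,0.0026,0.08],
    [0,0.0026,0.084],
    [0,0.0026,0.084]
  ],
  "hand": [-0.5,-0.5,-0.5,-0.5,-0.5,-0.5]
}}

```text
clock: 6.85
eef_pos: [0.5427, -0.0062, 0.0412]
tool_rot: [0.0, 0.612, 0.791, -0.0]
force: [0.3, -0.2, 0.5]
gripper_width: 0.749
grasp_force: 0.0
```

{"fn": "move_arm", "kwargs": {
  "rot": [
    [0,0,0],
    [0,0,0],
    [0,0,0],
    [0,0,0],
    [0,0,0],
    [0,0,0]
  ],
  "delta_pos": [
    [0,0,0],
    [0,0,0],
    [0,0,0],
    [0,0,0],
    [0,0,0],
    [0,0,0]
  ],
  "hand": [1,1,1,1,1,1]
}}

```text
clock: 7.45
eef_pos: [0.5432, -0.0054, 0.0423]
tool_rot: [0.001, 0.612, 0.791, 0.001]
force: [-1.8, -0.7, 6.1]
gripper_width: 0.405
grasp_force: 39.7
```

```bash
python3 - <<'E'
from go import delta
delta(427.7,278,130,-9.5)
E
```

```text
rot [7.000e-04 1.000e-04 1.338e-01] pos [ 0.3033 -0.0403 -0.0879] | now [543.2  -5.4  42.3] t 7.45 J [-0.02  0.31 -0.06  1.86  0.02  0.96  0.16] rows 6.4
```

{"fn": "move_arm", "kwargs": {
  "rot": [
    [0,0,0],
    [0,0,0],
    [0,0,0],
    [0,0,0.02],
    [0,0,0.04],
    [0,0,0.06],
    [0,0,0.08],
    [0,0,0.1],
    [0,0,0.12],
    [0,0,0.134],
    [0,0,0.134],
    [0,0,0.134]
  ],
  "delta_pos": [
    [0,0,-0.02],
    [0,0,-0.05],
    [0,0,-0.08],
    [0.03,-0.004,-0.088],
    [0.07,-0.009,-0.088],
    [0.115,-0.015,-0.088],
    [0.16,-0.021,-0.088],
    [0.205,-0.027,-0.088],
    [0.25,-0.033,-0.088],
    [0.285,-0.038,-0.088],
    [0.303,-0.04,-0.088],
    [0.303,-0.04,-0.088]
  ],
  "hand": [1,1,1,1,1,1,1,1,1,1,1,1]
}}

```text
clock: 8.65
eef_pos: [0.4258, 0.2809, 0.1294]
tool_rot: [-0.0, 0.762, 0.648, 0.0]
force: [0.2, 0.1, -1.1]
gripper_width: 0.401
grasp_force: 40.3
```

{"fn": "move_arm", "kwargs": {
  "rot": [
    [0,0,0],
    [0,0,0]
  ],
  "delta_pos": [
    [0,0,0],
    [0,0,0]
  ],
  "hand": [1,1]
}}

```text
clock: 8.85
eef_pos: [0.4281, 0.2766, 0.1291]
tool_rot: [0.0, 0.764, 0.645, 0.0]
force: [-0.2, -0.3, -1.0]
gripper_width: 0.404
grasp_force: 40.3
```

```bash
cat >> meas.py <<'E'
def held_report(c,tcp):
    P=world(c); z=tcp[2]+.025
    m=(np.abs(P[...,2]-z)<.006)&(np.hypot(P[...,0]-tcp[0],P[...,1]-tcp[1])<.075)
    n,l,st,_=cv2.connectedComponentsWithStats(m.astype(np.uint8)); i=1+np.argmax(st[1:,4])
    Q=P[l==i]; print("held: tcp",np.round(tcp*1000,1),"top z median",np.round(np.median(Q[:,2])*1000,1),"spread",np.round(np.percentile(Q[:,2],[3,97])*1000,1),"rect",rect(Q))
E
python3 - <<'E'
from meas import *
from go import delta
from rig import vision, observe
delta(427.7,278,10.5,-9.5)
s=observe(); c=vision.read_camera("wrist"); print(s["gripper_width"])
held_report(c,s["eef_pos"]); print(find(c,"red",-.01,.012,minpx=100)[:3])
E
```

```text
rot [ 0.0001  0.0001 -0.0007] pos [ 0.0013 -0.0006  0.1186] | now [428.1 276.6 129.1] t 8.85 J [-0.41  0.16 -0.27  1.86  0.05  1.13 -0.87] rows 2.4
0.4044728928198795
held: tcp [428.1 276.6 129.1] top z median 154.3 spread [153.1 155.6] rect [429.4 282.1 106.3  47.7  80.3]
[(5423, array([431.9, 292.6, 133.8,  92.1,  80.3]), np.float64(3.2)), (719, array([438.3, 334.7,  48.7,   8.9,  -9.6]), np.float64(2.4))]
```

{"fn": "move_arm", "kwargs": {
  "rot": [
    [0,0,0],
    [0,0,0],
    [0,0,0],
    [0,0,0],
    [0,0,0],
    [0,0,0],
    [0,0,0]
  ],
  "delta_pos": [
    [0.0025,-0.001,0.04],
    [0.0025,-0.001,0.08],
    [0.0025,-0.001,0.1],
    [0.0025,-0.001,0.11],
    [0.0025,-0.001,0.116],
    [0.0025,-0.001,0.118],
    [0.0025,-0.001,0.118]
  ],
  "hand": [1,1,1,1,1,1,1]
}}

```text
clock: 9.6
eef_pos: [0.4275, 0.2807, 0.0118]
tool_rot: [0.0, 0.764, 0.646, 0.001]
force: [-0.1, 0.1, -2.1]
gripper_width: 0.4
grasp_force: 40.3
```

{"fn": "move_arm", "kwargs": {
  "rot": [
    [0,0,0],
    [0,0,0],
    [0,0,0],
    [0,0,0],
    [0,0,0],
    [0,0,0],
    [0,0,0],
    [0,0,0],
    [0,0,0],
    [0,0,0]
  ],
  "delta_pos": [
    [0,0,0],
    [0,0,0],
    [0,0,0],
    [0,0,0],
    [0,0,-0.02],
    [0,0,-0.06],
    [0,0,-0.11],
    [0,0,-0.16],
    [0,0,-0.16],
    [0,0,-0.16]
  ],
  "hand": [-0.2,-0.2,-0.2,-0.2,-0.3,-0.5,-0.5,-0.5,-0.5,-0.5]
}}

```text
clock: 10.6
eef_pos: [0.4275, 0.2809, 0.1724]
tool_rot: [0.0, 0.763, 0.646, 0.001]
force: [0.3, -0.5, -0.3]
gripper_width: 0.75
grasp_force: 0.0
```

```bash
python3 - <<'E'
from meas import *
from go import delta
from rig import vision, observe
for n in ("scene","side"):
    c=vision.read_camera(n)
    print(n,find(c,"red",.025,.045)[:3],find(c,"red",-.01,.012)[:2])
    for k in ("blue","green"): print(k,find(c,k,.03,.042,box=(.4,.6,-.1,.1))[:3])
    cv2.imwrite(f"pics/{n}3.png",c["frame"])
delta(490,22,170,-74); delta(501,-18,170,-74)
E
```

```text
scene [(135, array([426.5, 281. ,  86.5,  36.3,  80.6]), np.float64(34.0))] [(502, array([427.2, 276.8, 168. ,  91.1,  80.5]), np.float64(2.3)), (437, array([ 744. , -334.8,   84.4,   69.7,   53.5]), np.float64(6.8))]
blue [(245, array([492.4,  21.1,  85.4,  36.1,  15.5]), np.float64(34.7)), (40, array([437.7,   6. ,  34.5,  11.5, -71.5]), np.float64(34.6))]
green [(265, array([514.1, -63.1,  84.2,  36.4,  17.5]), np.float64(34.5)), (45, array([461.7, -78.9,  35.4,  10.9, -75.3]), np.float64(34.9))]
side [(562, array([425.9, 279.2,  85.5,  36.7,  81.4]), np.float64(35.1)), (118, array([435.4, 334.2,  36. ,  12.2,  -9.3]), np.float64(34.8)), (56, array([417.5, 226.4,  35.9,   9.5,  -9.5]), np.float64(35.1))] [(1908, array([427.8, 279.5, 166. ,  92.5,  80.4]), np.float64(4.1)), (138, array([ 744. , -328.1,   82.2,   63.7,   51.9]), np.float64(8.0))]
blue [(214, array([481.8,  22.8,  68.6,  38. ,  17.3]), np.float64(36.3))]
green [(118, array([499.6, -52. ,  65.8,  21.7,  11.7]), np.float64(35.3))]
rot [-1.000e-04  5.000e-04  3.581e-01] pos [-2.440e-01  1.056e-01  2.000e-04] | now [426.3 280.1 170.1] t 10.7 J [-0.41  0.12 -0.28  1.8   0.04  1.22 -0.87] rows 7.5
rot [-1.000e-04  5.000e-04  3.581e-01] pos [-0.2816  0.123   0.0003] | now [426.3 280.1 170.1] t 10.7 J [-0.41  0.12 -0.28  1.8   0.04  1.22 -0.87] rows 7.5
```

Red lies at (426,280) against its tray at (427.5,278), aligned within a degree. Next is blue at (492,21.3), axis about 16°.

{"fn": "move_arm", "kwargs": {
  "rot": [
    [0,0,0.04],
    [0,0,0.08],
    [0,0,0.125],
    [0,0,0.17],
    [0,0,0.215],
    [0,0,0.26],
    [0,0,0.305],
    [0,0,0.34],
    [0,0,0.358],
    [0,0,0.358],
    [0,0,0.358]
  ],
  "delta_pos": [
    [-0.03,0.013,0],
    [-0.06,0.026,0],
    [-0.095,0.042,0],
    [-0.13,0.058,0],
    [-0.165,0.073,0],
    [-0.2,0.088,0],
    [-0.23,0.1,0.01],
    [-0.245,0.107,0.03],
    [-0.245,0.107,0.05],
    [-0.245,0.107,0.05],
    [-0.245,0.107,0.05]
  ],
  "hand": [-0.5,-0.5,-0.5,-0.5,-0.5,-0.5,-0.5,-0.5,-0.5,-0.5,-0.5]
}}

```text
clock: 11.8
eef_pos: [0.4911, 0.0215, 0.1204]
tool_rot: [-0.0, 0.99, 0.141, -0.001]
force: [-0.1, 0.3, 1.1]
gripper_width: 0.752
grasp_force: 0.0
```

```bash
python3 - <<'E'
from meas import *
from go import delta
from rig import vision
delta(491.8,21.3,10,-74)
c=vision.read_camera("wrist"); cv2.imwrite("pics/wrist4.png",c["frame"])
for k in ("blue","green"): print(k,find(c,k,.03,.042,box=(.4,.6,-.12,.1))[:3])
E
```

```text
rot [-0.0001  0.0007  0.0009] pos [0.0009 0.0004 0.1104] | now [491.1  21.5 120.4] t 11.8 J [-0.14  0.12  0.01  1.92 -0.    1.11 -1.42] rows 2.2
blue [(4404, array([490.4,  21.8,  86.9,  35.3,  17. ]), np.float64(35.4)), (785, array([542.6,  37.7,  34.9,  10.5, -73.9]), np.float64(35.5)), (482, array([438.4,   6.2,  34.1,  10.5, -73. ]), np.float64(35.4))]
green [(4395, array([514.1, -61.3,  86.2,  36.1,  16.2]), np.float64(35.5)), (760, array([566.5, -45.7,  35.5,  10. , -73.3]), np.float64(35.4)), (124, array([465.5, -87.4,  12. ,   9.6, -72. ]), np.float64(35.4))]
```

View pics/wrist4.png

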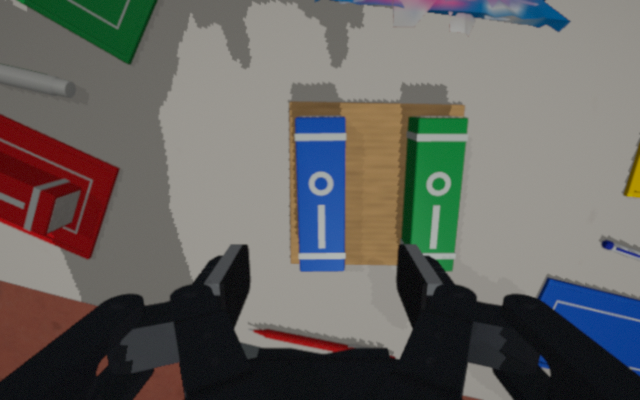

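Blue (320,194) and green (437,194) lie undisturbed on the sheet. I pick up blue.

{"fn": "move_arm", "kwargs": {
  "rot": [
    [0,0,0],
    [0,0,0],
    [0,0,0],
    [0,0,0],
    [0,0,0],
    [0,0,0]
  ],
  "delta_pos": [
    [0,0,0.04],
    [0,0,0.07],
    [0,0,0.09],
    [0,0,0.103],
    [0,0,0.108],
    [0,0,0.108]
  ],
  "hand": [-0.5,-0.5,-0.5,-0.5,-0.5,-0.5]
}}

```text
clock: 12.45
eef_pos: [0.4921, 0.0214, 0.0134]
tool_rot: [-0.0, 0.99, 0.14, 0.0]
force: [0.3, -0.4, -0.0]
gripper_width: 0.748
grasp_force: 0.0
```

{"fn": "move_arm", "kwargs": {
  "rot": [
    [0,0,0],
    [0,0,0],
    [0,0,0],
    [0,0,0],
    [0,0,0],
    [0,0,0]
  ],
  "delta_pos": [
    [0,0,0],
    [0,0,0],
    [0,0,0],
    [0,0,0],
    [0,0,0],
    [0,0,0]
  ],
  "hand": [1,1,1,1,1,1]
}}

```text
clock: 13.05
eef_pos: [0.4953, 0.0193, 0.0173]
tool_rot: [0.001, 0.99, 0.138, 0.003]
force: [-6.5, -8.7, 34.5]
gripper_width: 0.188
grasp_force: 43.2
```

```bash
python3 - <<'E'
from go import delta
delta(423.6,-282.3,130,1.5)
E
```

```text
rot [ 0.0021 -0.0011 -0.42  ] pos [-0.1509  0.2707 -0.1128] | now [495.3  19.3  17.3] t 13.05 J [-0.14  0.25  0.01  2.01 -0.    0.87 -1.43] rows 8.8
```

```bash
python3 - <<'E'
from meas import *
from rig import vision, observe
for n in ("scene","wrist"):
    c=vision.read_camera(n)
    if n=="scene": cv2.imwrite("pics/scene5.png",cv2.resize(c["frame"][150:280,250:430],None,fx=4,fy=4))
    else: cv2.imwrite("pics/wrist5.png",c["frame"])
    for k in ("blue","green"): print(k,find(c,k,.01,.08,box=(.4,.6,-.12,.1))[:3])
s=observe(); print(s["force"],s["gripper_width"],s["grasp_force"],s["eef_pos"])
E
```

```text
blue [(327, array([490.8,  20.5,  88. ,  43.8,  10.7]), np.float64(29.6)), (67, array([437.4,   6.4,  37.2,  11.5, -73.5]), np.float64(35.4))]
green [(415, array([514. , -63.2,  85.4,  36.7,  16.3]), np.float64(33.6)), (63, array([461.4, -78.4,  34.3,  11. , -78. ]), np.float64(34.2))]
blue [(8909, array([489.4,  23.4,  88.4,  38.5,  16.5]), np.float64(38.2)), (2370, array([542. ,  39.3,  38.6,  11.5, -72.8]), np.float64(37.3)), (213, array([502.3,  28.6,   9.7,   6.6,  56.7]), np.float64(38.3))]
green [(11229, array([518.3, -60.1,  78.3,  36.7,  16. ]), np.float64(35.3)), (2610, array([566.5, -45.8,  36.3,  11.1, -73.5]), np.float64(35.3)), (302, array([526.2, -58.1,   9.4,   8.9,  82.5]), np.float64(36.2))]
[-5.81441618 -8.96055475 34.07105092] 0.1895010094881521 43.21013187523931 [0.4952511  0.01925366 0.01731477]
```

View pics/wrist5.png

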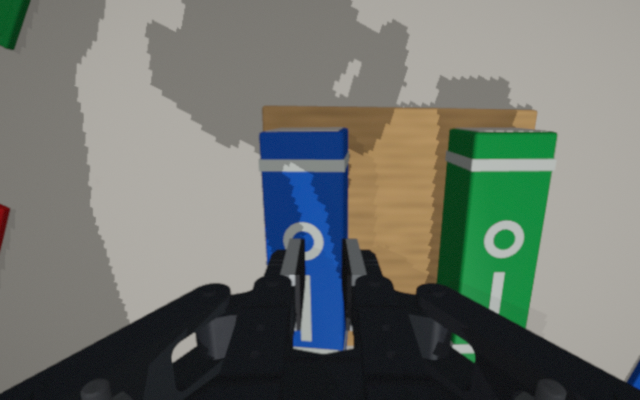

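View pics/scene5.png

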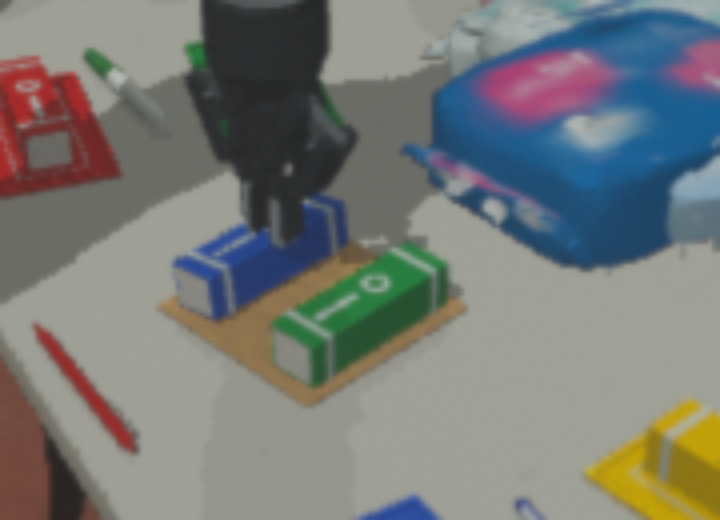

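```bash
python3 - <<'E'
from meas import *
from rig import vision, observe
c=vision.read_camera("wrist"); P=world(c)
t=np.radians(16.4); ax=np.array([np.cos(t),np.sin(t)]); pr=np.array([-np.sin(t),np.cos(t)])
for v in (150,185,215,240,260,280,300,320):
    print(v,[(u,int(np.dot(P[v,u,:2]*1000-[491,21.5],ax)),int(np.dot(P[v,u,:2]*1000-[491,21.5],pr)),int(P[v,u,2]*1000)) for u in range(250,380,10)])
E
```

```text
150 [(250, 48, 33, 0), (260, 52, 21, 34), (270, 51, 17, 34), (280, 51, 13, 34), (290, 52, 8, 37), (300, 52, 4, 36), (310, 52, 0, 37), (320, 52, -3, 39), (330, 52, -7, 38), (340, 52, -11, 40), (350, 48, -18, 3), (360, 48, -23, 3), (370, 48, -29, 3)]
185 [(250, 29, 34, 0), (260, 29, 29, 0), (270, 37, 18, 36), (280, 36, 13, 35), (290, 37, 9, 37), (300, 37, 5, 37), (310, 37, 0, 38), (320, 37, -3, 39), (330, 37, -7, 38), (340, 37, -11, 40), (350, 29, -19, 3), (360, 29, -24, 3), (370, 29, -29, 3)]
215 [(250, 12, 35, 0), (260, 12, 30, -1), (270, 23, 18, 35), (280, 23, 14, 35), (290, 23, 9, 35), (300, 23, 5, 36), (310, 23, 1, 36), (320, 24, -3, 38), (330, 24, -7, 39), (340, 24, -11, 40), (350, 13, -19, 3), (360, 12, -24, 3), (370, 12, -30, 3)]
240 [(250, -2, 36, -1), (260, -2, 30, 0), (270, 11, 19, 35), (280, 11, 14, 35), (290, 14, 9, 43), (300, 14, 5, 43), (310, 12, 1, 38), (320, 12, -3, 37), (330, 12, -7, 38), (340, 13, -11, 40), (350, 14, -16, 43), (360, -1, -25, 2), (370, -1, -30, 2)]
260 [(250, -14, 37, -1), (260, -15, 31, -1), (270, 10, 16, 53), (280, 10, 12, 53), (290, 14, 7, 63), (30
[... 212 characters left out ...]
0, 16, 9, 81), (290, 15, 6, 80), (300, 9, 3, 68), (310, -7, 1, 38), (320, -6, -2, 39), (330, -6, -7, 39), (340, -6, -12, 40), (350, 11, -13, 74), (360, 14, -16, 80), (370, 16, -19, 82)]
300 [(250, 14, 17, 90), (260, 14, 14, 90), (270, 15, 10, 92), (280, 15, 7, 92), (290, 14, 5, 91), (300, 1, 4, 69), (310, -16, 1, 38), (320, -17, -2, 38), (330, -16, -7, 39), (340, -15, -12, 40), (350, 4, -13, 74), (360, 14, -15, 91), (370, 15, -17, 92)]
320 [(250, 19, 13, 108), (260, 20, 10, 109), (270, 20, 8, 109), (280, 19, 5, 108), (290, 12, 4, 97), (300, -3, 3, 74), (310, -28, 2, 37), (320, -27, -2, 38), (330, -28, -7, 38), (340, -27, -12, 39), (350, -3, -13, 74), (360, 19, -13, 108), (370, 19, -15, 108)]
```

The wrist picture shows the left finger at (293,270) riding over blue's top face, and blue is rolled about 9° (its top slopes from 34 to 40 mm). That is a bad grasp with 34 N of upward force, so I unload and open gently.

{"fn": "move_arm", "kwargs": {
  "rot": [
    [0,0,0],
    [0,0,0]
  ],
  "delta_pos": [
    [0,0,-0.002],
    [0,0,-0.004]
  ],
  "hand": [0.4,0.2]
}}

```text
clock: 13.4
eef_pos: [0.4935, 0.0207, 0.0189]
tool_rot: [0.0, 0.99, 0.139, 0.002]
force: [-0.3, -0.3, 0.1]
gripper_width: 0.396
grasp_force: 0.0
```

{"fn": "move_arm", "kwargs": {
  "rot": [
    [0,0,0],
    [0,0,0],
    [0,0,0]
  ],
  "delta_pos": [
    [0,0,0],
    [0,0,0],
    [0,0,0]
  ],
  "hand": [-0.1,-0.3,-0.5]
}}

```text
clock: 13.7
eef_pos: [0.4915, 0.0213, 0.0168]
tool_rot: [-0.0, 0.99, 0.139, -0.0]
force: [0.1, -0.2, 0.4]
gripper_width: 0.747
grasp_force: 0.0
```

```bash
python3 - <<'E'
from meas import *
from rig import vision, observe
c=vision.read_camera("wrist"); P=world(c); cv2.imwrite("pics/wrist6.png",c["frame"])
for k in ("blue","green"): print(k,find(c,k,.03,.045,box=(.4,.6,-.12,.1))[:3])
s=observe(); print(s)
t=np.radians(16.4); ax=np.array([np.cos(t),np.sin(t)]); pr=np.array([-np.sin(t),np.cos(t)])
for v in (185,240):
    print(v,[(u,int(np.dot(P[v,u,:2]*1000-[491,21.5],ax)),int(np.dot(P[v,u,:2]*1000-[491,21.5],pr)),int(P[v,u,2]*1000)) for u in range(210,420,10)])
E
```

```text
blue [(11352, array([490.6,  21. ,  87.4,  35.5,  16.9]), np.float64(35.5)), (2275, array([542.7,  36.9,  35. ,  11.3, -73.3]), np.float64(35.4)), (326, array([502.4,  24.6,   9.5,   9.1, -15. ]), np.float64(36.1))]
green [(8950, array([523.9, -58.5,  66.6,  36.7,  16.7]), np.float64(35.5)), (2281, array([566.3, -45.9,  36.6,  11.1, -74.1]), np.float64(35.5)), (310, array([525.8, -58.4,   9.4,   9.1,  56. ]), np.float64(36.2))]
{'clock': 13.75, 'joints': array([-0.14150942,  0.25311456,  0.00601965,  2.00880323, -0.0020399 ,
        0.880134  , -1.42534552]), 'qd': array([-0.00071761,  0.00141592,  0.000345  , -0.00101747,  0.00086512,
       -0.00095265, -0.00048963]), 'tau': array([ 1.62178773e-02, -4.89579034e+01,  7.45798778e-01, -3.10062218e+01,
        1.20516567e-02,  3.61130282e-03,  4.87561829e-04]), 'eef_pos': array([0.49151177, 0.02123757, 0.01678707]), 'tool_rot': array([-3.34449368e-05,  9.90227678e-01,  1.39460008e-01, -2.26718342e-04]), 'force': array([ 1.38796124, -0.07064635,  0.86935796]), 'torque': array([-0.05110037,  0.00474502,  0.00628967]), 'grasp_force': 0.0, 'gripper_width': 0.7505318331820583}
185 [(210, 26, 59, 0), (220, 26, 53, -1), (230, 26, 48, 0), (240, 26, 43, -1), (250, 26, 37, 0), (260, 26, 31, 0), (270, 27, 26, 3), (280, 34, 16, 35), (290, 34, 12, 36), (300, 33, 8, 34), (310, 34, 3, 35), (320, 33, 0, 35), (330, 34, -4, 36), (340, 34, -9, 35), (350, 34, -13, 35), (360, 33, -17, 34), (370, 26, -26, 4), (380, 26, -31, 4), (390, 26, -37, 2), (400, 26, -42, 2), (410, 26, -47, 2)]
240 [(210, -5, 62, -1), (220, -5, 56, 0), (230, -5, 50, 0), (240, -5, 45, -1), (250, -5, 39, 0), (260, -5, 34, -1), (270, -5, 28, 0), (280, 8, 17, 34), (290, 8, 13, 35), (300, 9, 8, 36), (310, 8, 4, 35), (320, 8, 0, 35), (330, 8, -4, 35), (340, 8, -9, 35), (350, 8, -13, 35), (360, -4, -21, 3), (370, -4, -27, 3), (380, -4, -32, 3), (390, -4, -38, 3), (400, -4, -43, 3), (410, -4, -49, 3)]
```

View pics/wrist6.png

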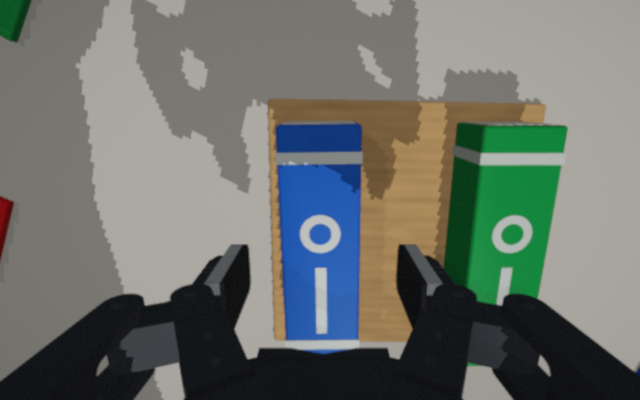

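Blue is flat again at (490.7,21.3), seen at (320,230), undamaged. I measure how low the fingertips actually reach before retrying.

```bash
python3 - <<'E'
from meas import *
from rig import vision, observe
c=vision.read_camera("wrist"); P=world(c); g=c["frame"].max(-1)
t=np.radians(16.4); ax=np.array([np.cos(t),np.sin(t)]); pr=np.array([-np.sin(t),np.cos(t)])
for name,us in (("L",(234,240,246)),("R",(400,406,412))):
    for u in us: print(name,u,[(v,int(g[v,u]),*(int(x) for x in ((P[v,u,:2]*1000-[491,21.5])@ax,(P[v,u,:2]*1000-[491,21.5])@pr,P[v,u,2]*1000))) for v in range(238,300,6)])
E
```

```text
L 234 [(238, 172, -4, 48, 0), (244, 123, 11, 35, 47), (250, 88, 11, 33, 53), (256, 80, 11, 32, 57), (262, 17, 11, 31, 64), (268, 19, 11, 30, 67), (274, 17, 9, 30, 68), (280, 22, 6, 30, 68), (286, 19, 4, 30, 68), (292, 19, 2, 30, 68), (298, 20, 0, 30, 70)]
L 240 [(238, 173, -4, 45, 0), (244, 123, 11, 32, 46), (250, 25, 12, 31, 53), (256, 23, 11, 30, 58), (262, 24, 9, 30, 58), (268, 19, 6, 30, 59), (274, 20, 4, 30, 59), (280, 22, 2, 30, 59), (286, 20, 0, 30, 61), (292, 17, -1, 30, 62), (298, 20, -3, 30, 63)]
L 246 [(238, 172, -4, 41, 0), (244, 115, 11, 30, 46), (250, 21, 9, 30, 48), (256, 18, 6, 30, 48), (262, 19, 4, 30, 48), (268, 18, 2, 30, 50), (274, 22, 0, 30, 50), (280, 19, -2, 30, 51), (286, 22, -5, 30, 50), (292, 21, -6, 30, 53), (298, 110, -9, 30, 53)]
R 400 [(238, 168, -3, -43, 3), (244, 106, 11, -33, 47), (250, 15, 9, -33, 48), (256, 16, 6, -33, 48), (262, 14, 3, -33, 48), (268, 19, 1, -33, 50), (274, 18, 0, -33, 50), (280, 19, -2, -33, 51), (286, 16, -5, -33, 51), (292, 18, -6, -33, 54), (298, 102, -10, -33, 53)]
R 406 [(238, 168, -3, -47, 3), (244, 121, 11, -36, 46), (250, 34, 11, -34, 53), (256, 17, 10, -33, 57), (262, 18, 8, -33, 59), (268, 20, 6, -33, 59), (274, 17, 4, -33, 59), (280, 20, 2, -33, 61), (286, 16, 0, -33, 61), (292, 18, -2, -33, 61), (298, 18, -5, -33, 61)]
R 412 [(238, 166, -3, -50, 3), (244, 119, 11, -38, 46), (250, 89, 11, -36, 53), (256, 79, 10, -35, 58), (262, 18, 11, -34, 64), (268, 13, 10, -33, 67), (274, 19, 8, -33, 68), (280, 19, 6, -33, 69), (286, 20, 3, -33, 68), (292, 17, 1, -33, 68), (298, 15, 1, -32, 72)]
```

The finger ends stand at z≈42–46 mm while the TCP reads 17 mm, so the tips are about 25 mm behind the reported TCP and I was only gripping the upper edge. I go lower, watching the force.

{"fn": "move_arm", "kwargs": {
  "rot": [
    [0,0,0],
    [0,0,0],
    [0,0,0],
    [0,0,0],
    [0,0,0]
  ],
  "delta_pos": [
    [0,0,0.006],
    [0,0,0.011],
    [0,0,0.015],
    [0,0,0.017],
    [0,0,0.017]
  ],
  "hand": [-0.5,-0.5,-0.5,-0.5,-0.5]
}}

```text
clock: 14.3
eef_pos: [0.4915, 0.0211, -0.0004]
tool_rot: [-0.0, 0.99, 0.139, -0.0]
force: [-1.1, -0.9, 0.7]
gripper_width: 0.749
grasp_force: 0.0
```

```bash
python3 - <<'E'
from meas import *
from rig import vision, observe
c=vision.read_camera("wrist"); P=world(c); g=c["frame"].max(-1)
t=np.radians(16.4); ax=np.array([np.cos(t),np.sin(t)]); pr=np.array([-np.sin(t),np.cos(t)])
for u in (240,246,400,406): print(u,[(v,int(g[v,u]),*(int(x) for x in ((P[v,u,:2]*1000-[491,21.5])@ax,(P[v,u,:2]*1000-[491,21.5])@pr,P[v,u,2]*1000))) for v in range(236,256,2)])
s=observe(); print(s["eef_pos"],s["force"])
E
```

```text
Traceback (most recent call last):
ValueError: cannot convert float NaN to integer
```

```bash
python3 - <<'E'
from meas import *
from rig import vision, observe
c=vision.read_camera("wrist"); P=world(c); g=c["frame"].max(-1)
t=np.radians(16.4); ax=np.array([np.cos(t),np.sin(t)]); pr=np.array([-np.sin(t),np.cos(t)])
Q=P*1000-[491,21.5,0]
for u in (240,246,400,406): print(u,[(v,int(g[v,u]),np.round(Q[v,u,:2]@ax),np.round(Q[v,u,:2]@pr),np.round(Q[v,u,2])) for v in range(236,256,2)])
E
```

```text
240 [(236, 180, np.float64(3.0), np.float64(41.0), np.float64(-1.0)), (238, 179, np.float64(3.0), np.float64(40.0), np.float64(-1.0)), (240, 180, np.float64(2.0), np.float64(40.0), np.float64(0.0)), (242, 179, np.float64(1.0), np.float64(41.0), np.float64(-0.0)), (244, 129, np.float64(12.0), np.float64(32.0), np.float64(31.0)), (246, 85, np.float64(12.0), np.float64(32.0), np.float64(32.0)), (248, 58, np.float64(12.0), np.float64(32.0), np.float64(35.0)), (250, 28, np.float64(12.0), np.float64(31.0), np.float64(36.0)), (252, 18, np.float64(12.0), np.float64(31.0), np.float64(39.0)), (254, 21, np.float64(12.0), np.float64(30.0), np.float64(40.0))]
246 [(236, 180, np.float64(4.0), np.float64(37.0), np.float64(-1.0)), (238, 180, np.float64(3.0), np.float64(37.0), np.float64(-0.0)), (240, 180, np.float64(2.0), np.float64(37.0), np.float64(-0.0)), (242, 179, np.float64(1.0), np.float64(37.0), np.float64(0.0)), (244, 121, np.float64(12.0), np.float64(30.0), np.float64(31.0)), (246, 34, np.float64(11.0), np.float64(30.0), np.float64(30.0)), (248, 24, np.float64(11.0), np.float64(30.0), np.f
[... 827 characters left out ...]
 np.float64(-33.0), np.float64(32.0))]
406 [(236, 174, np.float64(5.0), np.float64(-43.0), np.float64(4.0)), (238, 176, np.float64(4.0), np.float64(-43.0), np.float64(4.0)), (240, 177, np.float64(2.0), np.float64(-43.0), np.float64(3.0)), (242, 177, np.float64(1.0), np.float64(-43.0), np.float64(3.0)), (244, 132, np.float64(12.0), np.float64(-36.0), np.float64(31.0)), (246, 86, np.float64(12.0), np.float64(-36.0), np.float64(33.0)), (248, 60, np.float64(11.0), np.float64(-35.0), np.float64(34.0)), (250, 34, np.float64(12.0), np.float64(-35.0), np.float64(37.0)), (252, 22, np.float64(12.0), np.float64(-34.0), np.float64(38.0)), (254, 21, np.float64(11.0), np.float64(-34.0), np.float64(40.0))]
```

{"fn": "move_arm", "kwargs": {
  "rot": [
    [0,0,0],
    [0,0,0],
    [0,0,0]
  ],
  "delta_pos": [
    [0,0,0.003],
    [0,0,0.005],
    [0,0,0.006]
  ],
  "hand": [-0.5,-0.5,-0.5]
}}

```text
clock: 14.7
eef_pos: [0.4916, 0.0211, -0.0062]
tool_rot: [0.0, 0.99, 0.139, -0.0]
force: [0.0, -0.3, 0.2]
gripper_width: 0.746
grasp_force: 0.0
```

{"fn": "move_arm", "kwargs": {
  "rot": [
    [0,0,0],
    [0,0,0],
    [0,0,0]
  ],
  "delta_pos": [
    [0,0,0.002],
    [0,0,0.004],
    [0,0,0.004]
  ],
  "hand": [-0.5,-0.5,-0.5]
}}

```text
clock: 15.0
eef_pos: [0.4916, 0.0211, -0.0103]
tool_rot: [-0.0, 0.99, 0.139, -0.0]
force: [-0.3, 1.0, 0.3]
gripper_width: 0.75
grasp_force: 0.0
```

No contact at TCP -10 mm, so the tips really are higher than reported. I close here.

{"fn": "move_arm", "kwargs": {
  "rot": [
    [0,0,0],
    [0,0,0],
    [0,0,0],
    [0,0,0],
    [0,0,0]
  ],
  "delta_pos": [
    [0,0,0],
    [0,0,0],
    [0,0,0],
    [0,0,0],
    [0,0,0]
  ],
  "hand": [-0.1,0.2,1,1,1],
  "squeeze": 40
}}

```text
clock: 15.5
eef_pos: [0.492, 0.0212, -0.0097]
tool_rot: [0.0, 0.99, 0.139, 0.0]
force: [-1.7, 0.7, 4.0]
gripper_width: 0.412
grasp_force: 40.8
```

```bash
python3 - <<'E'
from go import delta
delta(423.6,-282.3,110,1.5)
E
```

```text
rot [ 2.000e-04 -1.000e-04 -4.193e-01] pos [-0.1495  0.2728 -0.1198] | now [492.   21.2  -9.7] t 15.5 J [-0.14  0.3   0.01  2.02 -0.    0.82 -1.43] rows 8.8
```

{"fn": "move_arm", "kwargs": {
  "rot": [
    [0,0,0],
    [0,0,0],
    [0,0,-0.03],
    [0,0,-0.07],
    [0,0,-0.11],
    [0,0,-0.155],
    [0,0,-0.2],
    [0,0,-0.245],
    [0,0,-0.29],
    [0,0,-0.335],
    [0,0,-0.38],
    [0,0,-0.419]
  ],
  "delta_pos": [
    [0,0,-0.02],
    [0,0,-0.055],
    [-0.005,0.01,-0.085],
    [-0.018,0.033,-0.09],
    [-0.035,0.065,-0.09],
    [-0.053,0.097,-0.09],
    [-0.072,0.13,-0.09],
    [-0.09,0.163,-0.09],
    [-0.107,0.196,-0.09],
    [-0.123,0.225,-0.09],
    [-0.138,0.252,-0.09],
    [-0.15,0.273,-0.09]
  ],
  "hand": [1,1,1,1,1,1,1,1,1,1,1,1]
}}

```text
clock: 16.7
eef_pos: [0.4218, -0.2846, 0.0797]
tool_rot: [-0.0, 0.697, 0.717, -0.0]
force: [0.8, 1.0, -1.6]
gripper_width: 0.414
grasp_force: 40.2
```

{"fn": "move_arm", "kwargs": {
  "rot": [
    [0,0,0],
    [0,0,0],
    [0,0,0]
  ],
  "delta_pos": [
    [0,0,0],
    [0,0,0],
    [0,0,0]
  ],
  "hand": [1,1,1]
}}

```text
clock: 17.0
eef_pos: [0.4232, -0.2815, 0.0798]
tool_rot: [-0.0, 0.698, 0.716, 0.0]
force: [0.3, -0.1, -1.4]
gripper_width: 0.414
grasp_force: 40.3
```

```bash
sed -i 's/tcp\[2\]+.025/tcp[2]+dz/; s/def held_report(c,tcp)/def held_report(c,tcp,dz=.025)/' meas.py; python3 - <<'E'
from meas import *
from go import delta
from rig import vision, observe
delta(423.6,-282.3,-10,1.5)
s=observe(); c=vision.read_camera("wrist"); print(s["gripper_width"]); cv2.imwrite("pics/wrist7.png",c["frame"])
held_report(c,s["eef_pos"],.046); print(find(c,"blue",-.01,.012,minpx=100)[:3])
E
```

```text
rot [-0.0001 -0.0002 -0.0004] pos [-0.0009  0.0004  0.0898] | now [ 423.2 -281.5   79.8] t 17.0 J [ 0.35  0.19  0.16  1.93 -0.04  1.02  0.55] rows 1.8
0.41368000886524275
held: tcp [ 423.2 -281.5   79.8] top z median 125.1 spread [123.7 126.6] rect [ 420.9 -267.7   92.7   60.5  -73.3]
[(7203, array([ 424. , -261.1,  116.4,   92.1,  -88.3]), np.float64(3.1)), (535, array([ 422.5, -224.8,   48.7,    4.7,    1.4]), np.float64(2.5)), (371, array([ 508.4, -335.4,   30.1,    7.6,   87.9]), np.float64(7.3))]
```

View pics/wrist7.png

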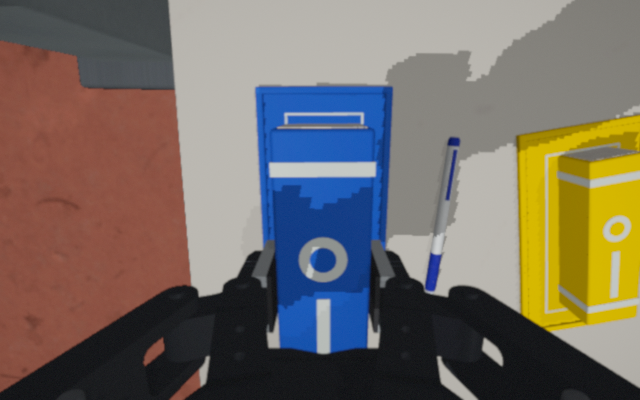

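The wrist view shows blue held straight and centred over its tray (323,230). I lower it, release and retreat.

{"fn": "move_arm", "kwargs": {
  "rot": [
    [0,0,0],
    [0,0,0],
    [0,0,0],
    [0,0,0],
    [0,0,0],
    [0,0,0],
    [0,0,0]
  ],
  "delta_pos": [
    [0,0,0.03],
    [0,0,0.055],
    [0,0,0.072],
    [0,0,0.083],
    [0,0,0.088],
    [0,0,0.089],
    [0,0,0.089]
  ],
  "hand": [1,1,1,1,1,1,1]
}}

```text
clock: 17.75
eef_pos: [0.4235, -0.2827, -0.0084]
tool_rot: [0.0, 0.698, 0.716, 0.0]
force: [-0.7, 0.5, -1.1]
gripper_width: 0.416
grasp_force: 40.4
```

{"fn": "move_arm", "kwargs": {
  "rot": [
    [0,0,0],
    [0,0,0],
    [0,0,0],
    [0,0,0],
    [0,0,0],
    [0,0,0],
    [0,0,0],
    [0,0,0],
    [0,0,0],
    [0,0,0]
  ],
  "delta_pos": [
    [0,0,0],
    [0,0,0],
    [0,0,0],
    [0,0,0],
    [0,0,-0.02],
    [0,0,-0.05],
    [0,0,-0.09],
    [0,0,-0.12],
    [0,0,-0.12],
    [0,0,-0.12]
  ],
  "hand": [-0.2,-0.2,-0.2,-0.2,-0.3,-0.5,-0.5,-0.5,-0.5,-0.5]
}}

```text
clock: 18.75
eef_pos: [0.4232, -0.2828, 0.1114]
tool_rot: [0.001, 0.698, 0.716, 0.0]
force: [-0.2, -0.4, -0.5]
gripper_width: 0.75
grasp_force: 0.0
```

```bash
python3 - <<'E'
from meas import *
from go import delta
from rig import vision, observe
for n in ("scene","side"):
    c=vision.read_camera(n)
    print(n,find(c,"blue",.025,.045,box=(.3,.55,-.4,-.18))[:3],find(c,"blue",-.01,.012,box=(.3,.55,-.4,-.18))[:1])
    print("green",find(c,"green",.03,.042,box=(.4,.6,-.12,.1))[:3])
delta(514.5,-61.7,110,-73.7)
E
```

```text
scene [(556, array([ 423.3, -283.6,   86.2,   37.1,  -87.3]), np.float64(34.1)), (103, array([ 424.6, -338.7,   36.4,   12.1,    1. ]), np.float64(33.8)), (55, array([ 420.6, -229.2,   35.5,   11.3,    4.3]), np.float64(33.5))] [(1595, array([ 425. , -281.8,  170.4,   95.5,  -88.7]), np.float64(2.9))]
green []
side [(165, array([ 422.7, -277.8,  113.2,   36.1,  -88. ]), np.float64(35.6))] [(486, array([ 424. , -281.1,  163.8,   89.2,  -88.6]), np.float64(3.9))]
green [(203, array([511.7, -57. ,  81.2,  35.5,  15.4]), np.float64(36.0))]
rot [-5.000e-04  1.000e-04  4.175e-01] pos [0.2182 0.0977 0.    ] | now [ 422.3 -282.3  110. ] t 18.85 J [ 0.34  0.16  0.17  1.9  -0.03  1.09  0.55] rows 8.7
```

Blue lies at (423,-283.5) against its tray at (424,-282), aligned. Next is green.

{"fn": "move_arm", "kwargs": {
  "rot": [
    [0,0,0.04],
    [0,0,0.08],
    [0,0,0.125],
    [0,0,0.17],
    [0,0,0.215],
    [0,0,0.26],
    [0,0,0.305],
    [0,0,0.35],
    [0,0,0.39],
    [0,0,0.4175],
    [0,0,0.4175],
    [0,0,0.4175]
  ],
  "delta_pos": [
    [0.02,0.009,0],
    [0.045,0.02,0],
    [0.07,0.031,0],
    [0.095,0.043,0],
    [0.12,0.054,0],
    [0.145,0.065,0],
    [0.17,0.076,0],
    [0.195,0.087,0],
    [0.212,0.095,0],
    [0.218,0.098,0],
    [0.218,0.098,0],
    [0.218,0.098,0]
  ],
  "hand": [-0.5,-0.5,-0.5,-0.5,-0.5,-0.5,-0.5,-0.5,-0.5,-0.5,-0.5,-0.5]
}}

```text
clock: 20.05
eef_pos: [0.5147, -0.0627, 0.11]
tool_rot: [-0.0, 0.99, 0.143, -0.001]
force: [-0.0, -0.6, 0.8]
gripper_width: 0.749
grasp_force: 0.0
```

```bash
python3 - <<'E'
from meas import *
from go import delta
from rig import vision
c=vision.read_camera("wrist"); print(find(c,"green",.03,.042,box=(.4,.6,-.12,.1))[:3])
delta(514,-61.5,-10,-73.7)
E
```

```text
[(4660, array([514.6, -61.7,  85.6,  35.3,  16.4]), np.float64(35.4)), (821, array([566.7, -46.2,  34.7,  10.1, -73.5]), np.float64(35.4)), (542, array([462.8, -77.2,  34.4,  10.8, -72.4]), np.float64(35.4))]
rot [-0.0001  0.0004  0.0005] pos [-0.0002 -0.0016  0.1203] | now [514.8 -63.  110.3] t 20.1 J [-0.04  0.18  0.08  1.87 -0.02  1.09 -1.24] rows 2.4
```

{"fn": "move_arm", "kwargs": {
  "rot": [
    [0,0,0],
    [0,0,0],
    [0,0,0],
    [0,0,0],
    [0,0,0],
    [0,0,0],
    [0,0,0],
    [0,0,0]
  ],
  "delta_pos": [
    [0,-0.001,0.035],
    [0,-0.001,0.065],
    [0,-0.001,0.09],
    [0,-0.001,0.105],
    [0,-0.001,0.113],
    [0,-0.001,0.118],
    [0,-0.001,0.12],
    [0,-0.001,0.12]
  ],
  "hand": [-0.5,-0.5,-0.5,-0.5,-0.5,-0.5,-0.5,-0.5]
}}

```text
clock: 20.9
eef_pos: [0.5155, -0.0615, -0.0085]
tool_rot: [0.0, 0.99, 0.142, 0.0]
force: [-0.8, 0.5, 0.5]
gripper_width: 0.745
grasp_force: 0.0
```

{"fn": "move_arm", "kwargs": {
  "rot": [
    [0,0,0],
    [0,0,0],
    [0,0,0],
    [0,0,0],
    [0,0,0],
    [0,0,0]
  ],
  "delta_pos": [
    [0,0,0],
    [0,0,0],
    [0,0,0],
    [0,0,0],
    [0,0,0],
    [0,0,0]
  ],
  "hand": [-0.1,0.2,1,1,1,1]
}}

```text
clock: 21.5
eef_pos: [0.5157, -0.0613, -0.0083]
tool_rot: [0.0, 0.99, 0.142, 0.001]
force: [-0.9, 0.0, 6.3]
gripper_width: 0.413
grasp_force: 41.1
```

```bash
python3 - <<'E'
from go import delta
delta(606.8,262,80,-15)
E
```

```text
rot [ 3.000e-04 -3.000e-04 -3.262e-01] pos [ 0.1782 -0.2848 -0.0881] | now [515.7 -61.3  -8.3] t 21.5 J [-0.03  0.34  0.07  1.96 -0.03  0.84 -1.23] rows 6.9
```

{"fn": "move_arm", "kwargs": {
  "rot": [
    [0,0,0],
    [0,0,0],
    [0,0,0],
    [0,0,-0.03],
    [0,0,-0.07],
    [0,0,-0.11],
    [0,0,-0.155],
    [0,0,-0.2],
    [0,0,-0.245],
    [0,0,-0.28],
    [0,0,-0.31],
    [0,0,-0.326]
  ],
  "delta_pos": [
    [0,0,-0.02],
    [0,0,-0.06],
    [0,0,-0.1],
    [0.01,-0.016,-0.12],
    [0.03,-0.048,-0.125],
    [0.052,-0.083,-0.125],
    [0.075,-0.12,-0.125],
    [0.098,-0.157,-0.125],
    [0.121,-0.194,-0.125],
    [0.144,-0.231,-0.125],
    [0.164,-0.263,-0.125],
    [0.178,-0.284,-0.125]
  ],
  "hand": [1,1,1,1,1,1,1,1,1,1,1,1]
}}

```text
clock: 22.7
eef_pos: [0.6058, 0.2647, 0.1156]
tool_rot: [-0.001, 0.792, 0.611, 0.0]
force: [0.2, 0.3, -1.7]
gripper_width: 0.417
grasp_force: 40.3
```

{"fn": "move_arm", "kwargs": {
  "rot": [
    [0,0,0],
    [0,0,0],
    [0,0,0],
    [0,0,0]
  ],
  "delta_pos": [
    [0,0,0],
    [0,0,0.02],
    [0,0,0.04],
    [0,0,0.04]
  ],
  "hand": [1,1,1,1]
}}

```text
clock: 23.1
eef_pos: [0.6045, 0.2593, 0.0729]
tool_rot: [-0.0, 0.794, 0.608, -0.003]
force: [-0.7, -0.4, -1.2]
gripper_width: 0.415
grasp_force: 40.2
```

```bash
python3 - <<'E'
from meas import *
from go import delta
from rig import vision, observe
delta(606.8,262,-9,-15)
s=observe(); c=vision.read_camera("wrist"); print(s["gripper_width"])
held_report(c,s["eef_pos"],.046); print(find(c,"green",-.01,.012,minpx=100)[:3])
Q=world(c); print([(v,np.round(Q[v,322]*1000)) for v in range(90,150,8)])
E
```

```text
rot [-0.0012  0.0013 -0.0006] pos [0.0035 0.0018 0.0819] | now [604.5 259.3  72.9] t 23.1 J [-0.33  0.52 -0.19  1.51  0.1   1.13 -0.81] rows 1.6
0.4150907157925691
held: tcp [604.5 259.3  72.9] top z median 116.5 spread [115.1 119.1] rect [610.8 271.6  93.4  60.4  60.1]
[(8551, array([614.3, 281.2, 120.8,  91.1,  75.8]), np.float64(3.0)), (1248, array([623.2, 316.1,  49.4,  11. , -15.9]), np.float64(2.5)), (375, array([514.2, 343.4,  44.2,   4.1, -83.5]), np.float64(10.4))]
[(90, array([624., 332.,   3.])), (98, array([623., 327.,   2.])), (106, array([621., 323.,   2.])), (114, array([620., 318.,   4.])), (122, array([619., 313.,   2.])), (130, array([620., 315., 115.])), (138, array([619., 312., 116.])), (146, array([619., 309., 115.]))]
```

{"fn": "move_arm", "kwargs": {
  "rot": [
    [0,0,0],
    [0,0,0],
    [0,0,0],
    [0,0,0],
    [0,0,0],
    [0,0,0],
    [0,0,0]
  ],
  "delta_pos": [
    [0.001,0.001,0.025],
    [0.001,0.001,0.05],
    [0.001,0.001,0.066],
    [0.001,0.001,0.074],
    [0.001,0.001,0.078],
    [0.001,0.001,0.08],
    [0.001,0.001,0.08]
  ],
  "hand": [1,1,1,1,1,1,1]
}}

```text
clock: 23.85
eef_pos: [0.6081, 0.2622, -0.0032]
tool_rot: [0.0, 0.794, 0.609, 0.001]
force: [-0.3, -0.3, -1.3]
gripper_width: 0.413
grasp_force: 40.3
```

```bash
python3 - <<'E'
from go import delta
delta(606.8,262,-8,-15)
E
```

```text
rot [ 0.0003 -0.0002 -0.0002] pos [-0.0005 -0.0012  0.0048] | now [608.1 262.2  -3.2] t 23.85 J [-0.34  0.6  -0.18  1.55  0.12  1.   -0.82] rows 0.1
```

Still about 5 mm high, so I lower the rest of the way and then release.

{"fn": "move_arm", "kwargs": {
  "rot": [
    [0,0,0],
    [0,0,0],
    [0,0,0],
    [0,0,0]
  ],
  "delta_pos": [
    [0,-0.001,0.002],
    [0,-0.001,0.004],
    [0,-0.001,0.0045],
    [0,-0.001,0.0045]
  ],
  "hand": [1,1,1,1]
}}

```text
clock: 24.25
eef_pos: [0.6066, 0.2622, -0.0085]
tool_rot: [0.0, 0.793, 0.609, 0.0]
force: [0.6, 0.1, -0.2]
gripper_width: 0.41
grasp_force: 40.3
```

{"fn": "move_arm", "kwargs": {
  "rot": [
    [0,0,0],
    [0,0,0],
    [0,0,0],
    [0,0,0],
    [0,0,0],
    [0,0,0],
    [0,0,0],
    [0,0,0],
    [0,0,0],
    [0,0,0],
    [0,0,0],
    [0,0,0]
  ],
  "delta_pos": [
    [0,0,0],
    [0,0,0],
    [0,0,0],
    [0,0,0],
    [0,0,-0.02],
    [0,0,-0.05],
    [0,0,-0.09],
    [0,0,-0.13],
    [0,0,-0.17],
    [0,0,-0.2],
    [0,0,-0.2],
    [0,0,-0.2]
  ],
  "hand": [-0.2,-0.2,-0.2,-0.2,-0.3,-0.5,-0.5,-0.5,-0.5,-0.5,-0.5,-0.5]
}}

```text
clock: 25.45
eef_pos: [0.6068, 0.2623, 0.1921]
tool_rot: [0.0, 0.794, 0.609, 0.001]
force: [-0.3, 0.8, -0.5]
gripper_width: 0.751
grasp_force: 0.0
```

```bash
python3 - <<'E'
from meas import *
from rig import vision, observe
for n in ("scene","side"):
    c=vision.read_camera(n); cv2.imwrite(f"pics/{n}9.png",c["frame"])
    for k in HUE:
        b=(.3,.75,-.45,-.18) if k in("blue","yellow") else (.3,.75,.15,.42)
        print(n,k,find(c,k,.025,.045,box=b)[:3],find(c,k,-.01,.012,box=b)[:1])
E
```

```text
scene red [(138, array([426.3, 280.6,  84.6,  36.2,  81.2]), np.float64(34.1))] [(509, array([427.3, 277.5, 167.8,  90.9,  80.4]), np.float64(2.6))]
scene yellow [(505, array([ 617.6, -298.4,   86.8,   39.2,  -77.9]), np.float64(33.9)), (92, array([ 629.5, -352. ,   38.3,   13.1,   10.7]), np.float64(33.2)), (55, array([ 603.8, -245. ,   35.5,   10.2,   16.2]), np.float64(32.9))] [(1307, array([ 619.2, -301.6,  166.1,   98.3,  -78.6]), np.float64(2.9))]
scene green [(90, array([606.1, 263.2,  77.3,  34.5,  74.2]), np.float64(33.9))] [(328, array([607.8, 259.3, 165.3,  90.2,  75.6]), np.float64(2.2))]
scene blue [(553, array([ 423.4, -283.2,   86.1,   36.8,  -87.6]), np.float64(34.1)), (102, array([ 424.6, -338.8,   36.9,   11.6,    2.4]), np.float64(33.6)), (56, array([ 4.205e+02, -2.305e+02,  3.640e+01,  9.700e+00, -1.000e-01]), np.float64(33.2))] [(1594, array([ 422.8, -282.6,  168.7,   93.1,  -87.9]), np.float64(2.9))]
side red [(569, array([425.4, 275.9,  92.3,  36.3,  80.5]), np.float64(35.0)), (117, array([435.6, 334.2,  36.1,  12.7,  -9.3]), np.float64(34.9)), (57, array([417.6, 226.6,  36.2,   9.1, -11.4]), np.float64(34.9))] [(1901, array([427.6, 278.2, 167.3,  92.1,  80.4]), np.float64(4.1))]
side yellow [(200, array([ 616.8, -293. ,  116.7,   36.1,  -78. ]), np.float64(35.4))] [(475, array([ 617.3, -300.5,  168. ,   91.1,  -78.9]), np.float64(3.8))]
side green [(489, array([604.5, 261.7,  84.5,  36.8,  75.1]), np.float64(34.9)), (82, array([620.6, 313.6,  37.8,  10.8, -11.7]), np.float64(34.7))] [(1177, array([606.8, 263.1, 162.2,  89.9,  75.5]), np.float64(4.2))]
side blue [(159, array([ 422.7, -278.1,  114.8,   36.2,  -87.7]), np.float64(35.4))] [(488, array([ 423.3, -281.8,  167.6,   88.3,  -88.7]), np.float64(4.0))]
```

View pics/side9.png

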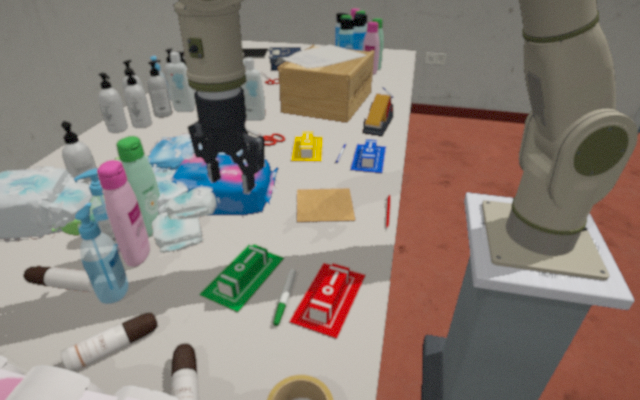

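The side view shows all four cartons flat and centred in their trays, with green at (243,277), red at (330,298), yellow at (307,148) and blue at (368,157). They are within about 3 mm and 1° of the trays. The gripper is clear and only the cardboard sheet is left at (325,205).

```bash
python3 -c "
from rig import order; print(order.sign_off())"
```

```text
the job is handed in; nothing more can be done
None
```

All four cartons are flat in the trays of their own colour, centred within about 3 mm and aligned within about 1°, and the job is handed in at about 25.5 s; the first grip on blue slipped and rolled it about 9°, but it settled flat again and I re-gripped lower.

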